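# Slide the drip tray under the draining rack

## Task

Slide the white enamel drip tray lengthwise in under the low wooden draining rack, so that it lies squarely between the runners with its near end flush with the rack's front edge. Only push it, gently, with the fingertips or the outside of the fingers: keep it flat on the ledge, never grip, lift or tip it, and do not shove against the rack or disturb anything else.

Things in the scene. Friction and masses are not known exactly. Their poses are not given: they have to be found in the camera images.
- tray: white enamel tray with a blue rim, open on top, loose, 150 mm long (x), 120 wide (y), 22 tall, walls upright, 5 mm thick, about 0.3 to 0.55 kg. Origin: centre of its underside; x runs lengthwise, roughly the way it has to slide; z up. It starts flat on the ledge (z = 0), 45 to 110 mm short of the rack, up to 40 mm off the rack's centre line, turned up to 0.3 rad from square
- rack: low slatted wooden rack fixed to the ledge, 280 mm deep (x), 194 wide (y), 41 tall: a bridge on two 25 mm wide runners. The tunnel between them is 144 mm wide, with 27 mm headroom. Origin: on the ledge, at the middle of the front edge (tunnel mouth, facing roughly world -y); x points into the tunnel, z up. With the tray home, its origin lies 75 mm inside on the rack's x axis
- sieve: green plastic sieve, 144 mm across, 45 mm tall, standing on the rear half of the rack (its nearest side is 125 mm or more behind the rack's front edge); origin: centre of its underside. A bystander: leave it alone
- mortar: dark wooden mortar, 185 mm across, 190 mm tall, with its pestle leaning in it (top 380 mm up); origin: centre of its underside. A bystander: leave it alone
- plates: stacked pair of white enamel plates with blue rims, 224 mm across, 30 mm tall; origin: centre of the underside. A bystander: leave it alone
- ladle: stainless steel ladle, 320 mm long, 30 mm tall, lying flat; origin near mid-length, +x towards its bowl. A bystander: leave it alone
- mug: blue enamel mug, 80 mm across, 80 mm tall; origin: centre of its underside. A bystander: leave it alone

How it is judged:
On the way:
1. the tray's leading end has gone in through the mouth, flat, while most of the tray is still outside (x of tray in the frame of rack between -0.06 and 0.04 m and y of tray in the frame of rack between -0.03 and 0.03 m and angle between tray's own z axis and vertical below 0.05 rad), for 0.05 s.
At the end, for the whole second after the job is handed in: the tray lies flat and at rest on the ledge under the rack, between the runners (centre within 20 mm of the rack's centre line), square to it within 0.1 rad, its near end flush with the rack's front edge: at most 10 mm out or 12 mm in (x of tray in the frame of rack between 0.065 and 0.087 m and y of tray in the frame of rack between -0.02 and 0.02 m and angle between the x axis of tray and the x axis of rack, either way round below 0.1 rad and angle between tray's own z axis and vertical below 0.03 rad and height (world z) of tray below 0.003 m and linear speed of tray below 0.01 m/s); the robot touches nothing.
It fails at once if the tray is lifted off the ledge by more than 6 mm or tipped by more than 0.1 rad (height (world z) of tray above 0.006 m or angle between tray's own z axis and vertical above 0.1 rad).
It fails at once if the tray is gripped or pushed roughly: more than 20 N between fingers and tray (contact force between the fingers and tray above 20 N).
It fails at once if the rack is shoved: more than 20 N from the robot (contact force between any of the fingers, the arm and rack above 20 N).
It fails at once if a bystander is moved by more than 15 mm (distance of any of sieve, mortar, plates, ladle, mug from where it was at the start of the episode above 0.015 m).
It also fails if it takes over 67 s, if anything falls off the work surface, if the arm or the gripper's body presses on something with over 40 N, if the wrist force passes 120 N, or if a joint passes its speed limit or range.

## Robot

A 7-joint arm with a two-finger parallel gripper is mounted at the origin on the work surface. World frame = base frame: x ahead of the robot, y to its left, z up, the work surface at z = 0. Lengths are in m, angles in rad, forces in N, time in s.
With the tool pointing down it reaches from about 0.4 to 0.75 m from the base axis. Payload 19.5 kg.
Tool frame: the origin (TCP) lies at the very end of the fingers, on their centre line; the grasp point (between the pads) lies r.grip_depth behind it (r.grip_depth is the distance from the TCP to the grasp point, in m); z points along the fingers, y is the direction in which the jaws open and shut (so a half turn about z gives the same grasp; the last joint's range is limited). The gripper opens to 85 mm and grips with 20 to 120 N. Pads are 22 mm wide; open, the fingers measure 114 mm over their backs; the gripper's body (76 mm by 85 mm) begins 54 mm behind the grasp point. The pads swing forward as they close: fully open they stand 13 mm farther back than shut.
Start: joints at [1.122, 0.707, -0.028, 1.485, 0.022, 0.951, -0.075], TCP at [0.228, -0.528, 0.231] pointing down, gripper open.
Joint ranges: [-2.71, 2.71], [-0.32, 2.16], [-1.57, 1.52], [0, 2.45], [-1.46, 4.6], [0, 2.02], [-2.83, 2.83]. Speed limits (rad/s): [1.89, 1.89, 2.57, 2.57, 3.01, 3.01, 3.01].

## Interface

Orientations are given as a 3x3 rotation matrix whose columns are the frame's x, y, z axes.
In Python, from station import r gives the robot as it stands.
- The arm moves only by the tool play_rows, never from a script. Its argument "deltas" is a list of rows, each a list of 3 entries, a list of its own where there are three numbers: the shift along the tool's x, y, z in m, then the turn about the tool's z in rad, then the closure, from 0 (fully open) to 1 (shut). In form: [[[x, y, z], roll, gripper], ...]. A call has 1 to 12 rows; each row shifts and turns the commanded pose from where the row before left it, along the tool's axes as they then stand; what a row does not reach is not made up. A row lasts 1/10 s, in which the tool goes at most 50 mm and 8.59 degrees, less where a joint would pass 70% of its speed; a pose out of reach is approached as far as the arm can. A call with a gripper value outside its range is refused whole. The fingers move at their own pace and stop on an object; "force" is the grip in N (left out, the last holds). Time passes only in rows, so rows that do not move let the fingers close. It gives the time, the measured TCP pose, the force and the opening at its end, in the units of the state.
- r.get_obs(): the state, without advancing time (a new reading comes with each control period).
- r.snapshot(name): name is "scene" or "side" or "wrist"; returns a dict with "img" (420x560x3 uint8, red, green, blue), "depth" (420x560 float32, m along the optical axis (not along the pixel's ray), 0 where there is no reading), "vertical_fov" (degrees; the focal length in pixels is half the picture's height over the tangent of half this angle, whatever the lens; pixels are square), "cx", "cy" (the principal point, pixels), "distortion" ([k1, k2, p1, p2, k3] as OpenCV has them; the pictures are not rectified), "camera_from_world" (4x4, takes a point from world to camera coordinates); the wrist camera has in their place "mount" (4x4, takes a point from camera to tool coordinates, whose origin is the TCP and whose axes are the flange's). Camera axes: x right, y down, z forward; pixel columns grow to the right and rows downward; lengths in m; the calibration is good to about 2 mm. A picture is of the moment at which its call begins: read the wrist's pose just before it.
- r.finish_job(): hands the job in, once; it reports no verdict.
The state is a dict: "time_s": time; "joint_pos": joint angles; "qvel": joint speeds; "joint_efforts": joint torques, N m; "tcp_pos": TCP position; "tcp_rot": TCP orientation; "force": force on the tool from outside, world axes, zero at the start; "ft_torque": the same for the moment, N m; "gripper_width": finger opening in m.
Only numpy, scipy, OpenCV 4.12 (cv2) and the standard library are available. Lean on these libraries where they do the work, as an engineer would, in place of code of your own. Each camera call takes 0.05 s, during which the arm holds its last target.

## Working session

There is one attempt and no reset: what is moved stays moved. The work goes in short steps, Python scripts to look and compute and a tool call to move; the robot and the scene stay as the last step left them, time stands still between calls to the robot, and variables do not carry over. Pictures are saved under pics/ and viewed, and the job is handed in when it is done.

Besides the shell and the picture viewer there is one more tool, called after ">>>" as name([rows], argument=value, ...), one row to a line, values as JSON. play_rows: Moves the arm, as the interface text tells. Its arguments: {"type":"object","properties":{"deltas":{"type":"array","items":{"type":"array"}},"force":{"type":"number"}},"required":["deltas"]}

```bash
mkdir -p pics; ls; cat > h.py <<'E'
import numpy as np, cv2
from station import r
def K(s):
    f=s["img"].shape[0]/2/np.tan(np.radians(s["vertical_fov"])/2)
    return np.array([[f,0,s["cx"]],[0,f,s["cy"]],[0,0,1.]])
def cfw(s,o=None):
    if "camera_from_world" in s: return np.array(s["camera_from_world"])
    T=np.eye(4);T[:3,:3]=o["tcp_rot"];T[:3,3]=o["tcp_pos"]
    return np.linalg.inv(T@np.array(s["mount"]))
def cast(s,px,z,o=None):
    u=cv2.undistortPoints(np.array(px,float).reshape(-1,1,2),K(s),np.array(s["distortion"],float))[:,0]
    M=np.linalg.inv(cfw(s,o)); d=np.c_[u,np.ones(len(u))]@M[:3,:3].T; c=M[:3,3]
    return c+d*((z-c[2])/d[:,2])[:,None]
def proj(s,P,o=None):
    M=cfw(s,o); rv,_=cv2.Rodrigues(M[:3,:3])
    return cv2.projectPoints(np.array(P,float).reshape(-1,1,3),rv,M[:3,3],K(s),np.array(s["distortion"],float))[0][:,0]
def save(s,n): cv2.imwrite(f"pics/{n}.png",s["img"][:,:,::-1])
E
python3 - <<'E'
from h import *
o=r.get_obs();print(o,r.grip_depth)
for n in("scene","side","wrist"):
    s=r.snapshot(n);save(s,n+"0");np.save(f"{n}0.npy",s,allow_pickle=True)
    M=np.linalg.inv(cfw(s,o));print(n,M[:3,3].round(3),M[:3,2].round(2),s["vertical_fov"],s["distortion"])
E
```

```text
pics
{'time_s': 0.0, 'joint_pos': array([ 1.1223058 ,  0.70705364, -0.02763639,  1.48497339,  0.02203123,
        0.95089187, -0.07546142]), 'qvel': array([-0.0008728 , -0.00140509, -0.00044121,  0.00036419, -0.00033924,
        0.00063901, -0.00030328]), 'joint_efforts': array([ 1.35717378e-04, -8.83219099e+01,  1.23504516e+00, -2.36164248e+01,
        1.69082283e-02,  6.70642796e-03,  5.58049385e-05]), 'tcp_pos': array([ 0.22741039, -0.52785009,  0.23086167]), 'tcp_rot': array([[ 9.18367267e-01,  3.95728903e-01, -4.45146494e-04],
       [ 3.95729151e-01, -9.18366806e-01,  9.20940614e-04],
       [-4.43649452e-05, -1.02191916e-03, -9.99999477e-01]]), 'force': array([ 1.45562609,  0.50409869, -0.33230072]), 'ft_torque': array([-0.03966389,  0.054732  , -0.05501059]), 'gripper_width': 0.08512072611462622} 0.0187
scene [1.379 0.142 1.337] [-0.5  -0.08 -0.86] 47.97419250807682 [0.02655583 0.         0.         0.         0.        ]
side [ 0.54  -1.238  1.163] [ 0.07  0.76 -0.65] 42.6422661678509 [-0.02482661  0.          0.          0.          0.        ]
wrist [ 0.297 -0.497  0.373] [-0.27 -0.12 -0.95] 60.64962276474876 [-0.07308674  0.          0.          0.          0.        ]
```

View pics/scene0.png

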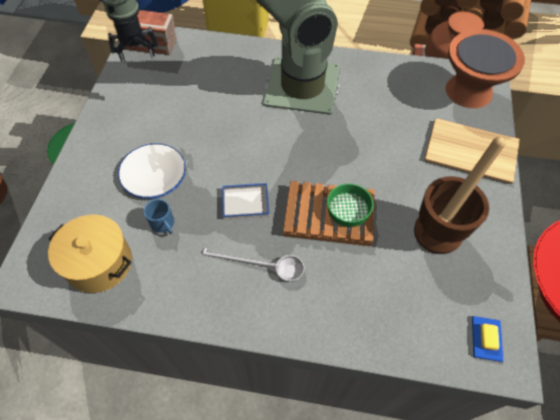

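View pics/side0.png

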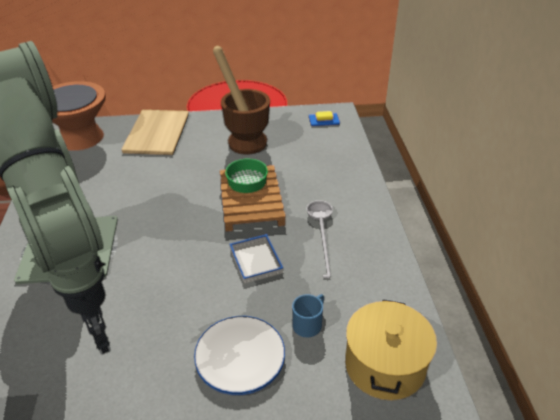

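View pics/wrist0.png

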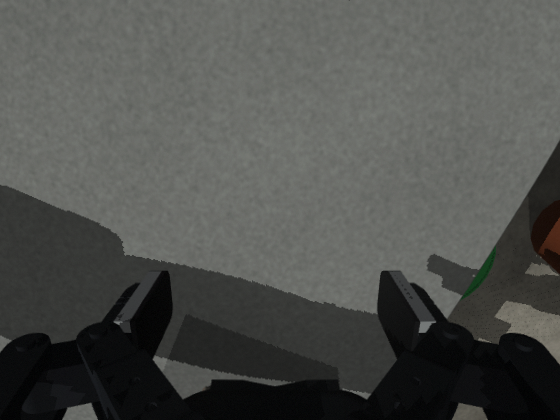

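The scene camera shows the tray at about (244,200) and the rack at (330,212). In the side view the tray is at (257,260) and the rack at (252,200). The ladle is at (323,240) and the mug at (308,315). Next I'll extract the outlines.

```bash
cat >> h.py <<'E'
def masks(s):
    hsv=cv2.cvtColor(s["img"],cv2.COLOR_RGB2HSV).astype(int);H,S,V=hsv[...,0],hsv[...,1],hsv[...,2]
    blue=(H>95)&(H<135)&(S>70)
    white=(S<50)&(V>165)
    wood=((H<18))&(S>90)
    return blue,white,wood
def comp(m,pt,close=3,rad=None):
    m=m.astype(np.uint8)
    if close: m=cv2.morphologyEx(m,cv2.MORPH_CLOSE,np.ones((close,close)))
    n,l,st,c=cv2.connectedComponentsWithStats(m)
    k=1+np.argmin([np.hypot(*(c[i]-pt))+1000*(st[i,4]<100) for i in range(1,n)])
    return (l==k).astype(np.uint8)
E
python3 - <<'E'
from h import *
for n,pt,pr in(("scene",(244,200),(320,212)),("side",(257,260),(252,205))):
    s=np.load(n+"0.npy",allow_pickle=True).item()
    b,w,wd=masks(s)
    im=s["img"].copy()
    x,y=pt;cr=(slice(y-100,y+60),slice(x-60,x+150))
    a=im[cr].copy(); 
    m=comp(b|w,pt); c=cv2.findContours(m,0,1)[0]; cv2.drawContours(im,c,-1,(255,0,0),1)
    m2=comp(wd,pr,9); c2=cv2.findContours(m2,0,1)[0]; cv2.drawContours(im,c2,-1,(255,0,255),1)
    print(n,m.sum(),m2.sum())
    o=np.hstack([cv2.resize(a,None,fx=3.5,fy=3.5,interpolation=2)]);o2=cv2.resize(im[cr],None,fx=3.5,fy=3.5,interpolation=0)
    cv2.imwrite(f"pics/{n}_a.png",o[:,:,::-1]);cv2.imwrite(f"pics/{n}_b.png",o2[:,:,::-1])
    # rough: tray rim min area rect at z=.022, rack at z=.041
    q=cast(s,c[0][:,0],.022)[:,:2].astype(np.float32);print("tray",cv2.minAreaRect(q))
    q=cast(s,c2[0][:,0],.041)[:,:2].astype(np.float32);print("rack",cv2.minAreaRect(q))
E
```

```text
scene 1400 3257
tray ((0.5455163717269897, -0.1270577758550644), (0.18341104686260223, 0.17900370061397552), 14.299323081970215)
rack ((0.5821955800056458, 0.1750011295080185), (0.20956753194332123, 0.2822641432285309), 2.256030321121216)
side 1285 2309
tray ((0.5695310235023499, -0.10751049965620041), (0.12271218001842499, 0.1570993959903717), 13.692336082458496)
rack ((0.5721482038497925, 0.15201345086097717), (0.19358637928962708, 0.32206985354423523), 2.288817882537842)
```

View pics/scene_b.png

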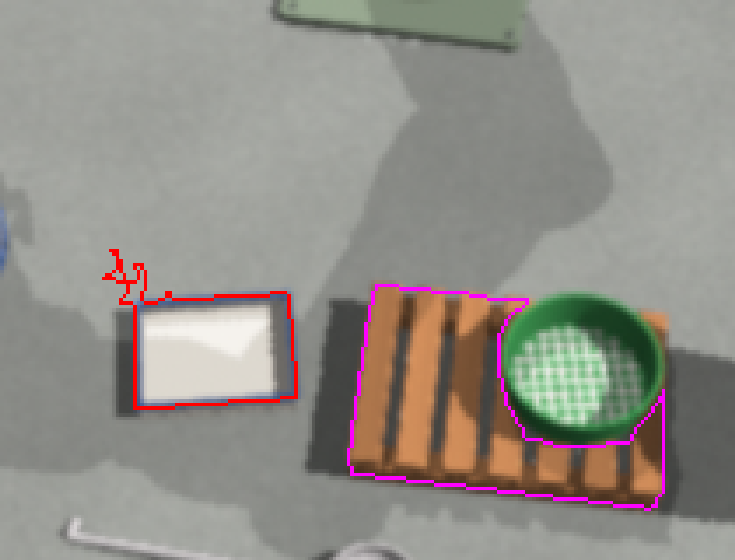

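View pics/side_b.png

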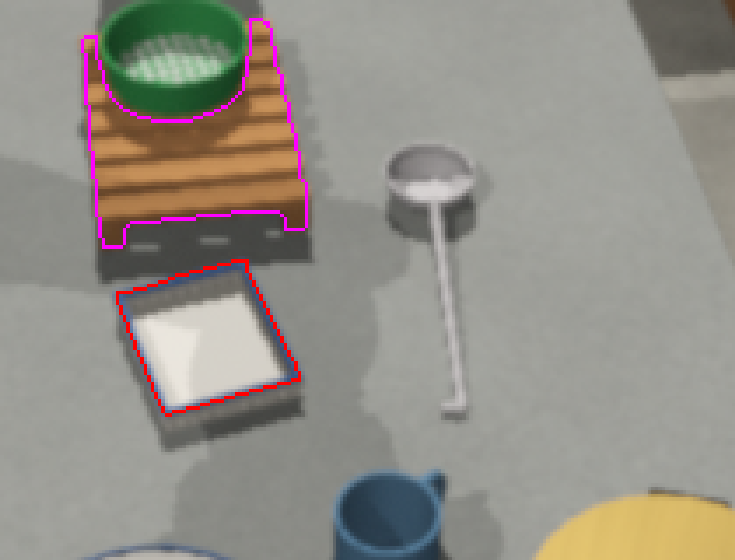

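View pics/side_a.png

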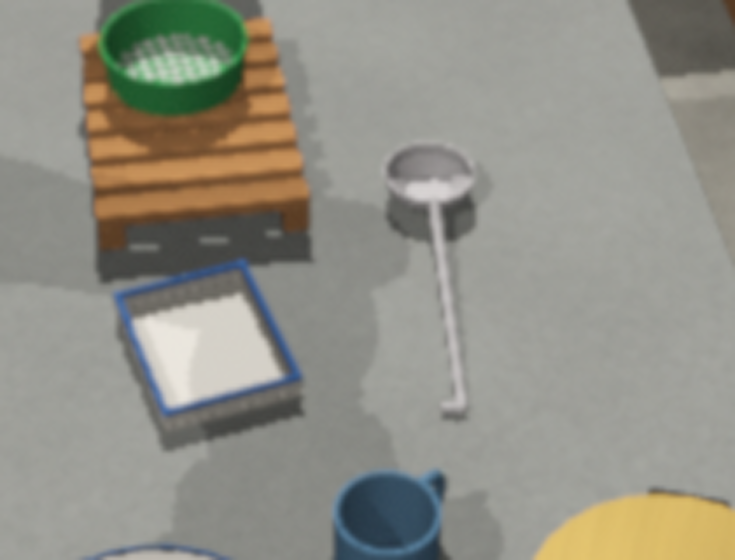

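```bash
python3 - <<'E'
from h import *
s=np.load("side0.npy",allow_pickle=True).item();sc=np.load("scene0.npy",allow_pickle=True).item()
b,w,_=masks(s); b2,w2,_=masks(sc)
def f(s,m,pt,z,n):
    m=comp(m,pt);c=max(cv2.findContours(m,0,1)[0],key=len)[:,0];q=cast(s,c,z)[:,:2]
    print(n,cv2.boundingRect(c),q.min(0).round(3),q.max(0).round(3))
f(s,b|w,(240,352),.03,"plates side");f(sc,b2|w2,(152,170),.03,"plates scene")
f(s,b,(308,315),.08,"mug side");f(sc,b2,(158,216),.08,"mug scene")
print("mug rim side L,R",cast(s,[(292,305),(323,305)],.08).round(3))
print("ladle side",cast(s,[(327,273),(318,211)],.015).round(3))
m=comp(b|w,(257,260));c=max(cv2.findContours(m,0,1)[0],key=len)[:,0]
q=cast(s,c,.022)[:,:2].astype(np.float32);R=cv2.minAreaRect(q);print(R,cv2.boxPoints(R).round(3))
# scene: rack front edge, tray corners by hand
P=lambda l,z:cast(sc,[(184+a/3.5,100+b/3.5) for a,b in l],z)[:,:2].round(4)
print("rack front",P([(376,287),(352,462)],.041)); print("tray corners",P([(135,302),(290,293),(296,397),(136,408)],.022))
# headroom through depth: side-view points on rack top
E
```

```text
plates side (194, 316, 91, 79) [ 0.397 -0.565] [ 0.62  -0.338]
plates scene (118, 139, 68, 94) [ 0.373 -0.554] [ 0.741 -0.307]
mug side (293, 295, 30, 42) [ 0.645 -0.455] [ 0.732 -0.325]
mug scene (124, 165, 62, 68) [ 0.51  -0.482] [ 0.765 -0.29 ]
mug rim side L,R [[ 0.65  -0.355  0.08 ]
 [ 0.729 -0.363  0.08 ]]
ladle side [[ 0.771 -0.195  0.015]
 [ 0.787  0.079  0.015]]
((0.5695310235023499, -0.10751049965620041), (0.12271218001842499, 0.1570993959903717), 13.692336082458496) [[ 0.491 -0.046]
 [ 0.529 -0.198]
 [ 0.648 -0.169]
 [ 0.611 -0.017]]
rack front [[0.4901 0.0366]
 [0.6807 0.0451]]
tray corners [[ 0.5339 -0.1897]
 [ 0.4982 -0.0454]
 [ 0.6118 -0.0187]
 [ 0.6486 -0.1619]]
```

>>> play_rows([
  [[0, 0, 0], -0.12, 1],
  [[0, 0, 0], -0.12, 1],
  [[0, 0, 0], -0.12, 1],
  [[0, 0, 0], -0.12, 1],
  [[0, 0, 0], -0.12, 1],
  [[0, 0, 0], -0.12, 1],
  [[0, 0, 0], -0.12, 1],
  [[0, 0, 0], -0.12, 1],
  [[0, 0, 0], -0.12, 1],
  [[0, 0, 0], -0.12, 1],
  [[0, 0, 0], 0, 1],
  [[0, 0, 0], 0, 1],
], force=20)

```text
time_s: 1.35
tcp_pos: [0.2274, -0.528, 0.2311]
tcp_rot: [[-0.032, 0.999, -0.0], [0.999, 0.032, 0.0], [0.0, -0.0, -1.0]]
force: [-0.8, 0.1, -0.1]
gripper_width: 0.0002
```

>>> play_rows([
  [[0.02, 0.01, 0], 0, 1],
  [[0.03, 0.02, 0], 0, 1],
  [[0.03, 0.02, 0], 0, 1],
  [[0.03, 0.02, 0], 0, 1],
  [[0.03, 0.02, 0], 0, 1],
  [[0.03, 0.02, 0], 0, 1],
  [[0.03, 0.02, 0], 0, 1],
  [[0.03, 0.01, 0], 0, 1],
  [[0.02, 0.01, 0], 0, 1],
  [[0.01, 0.01, 0], 0, 1],
  [[0, 0, 0], 0, 1],
  [[0, 0, 0], 0, 1],
])

```text
time_s: 2.55
tcp_pos: [0.3778, -0.2628, 0.2313]
tcp_rot: [[-0.034, 0.999, -0.0], [0.999, 0.034, -0.0], [-0.0, -0.0, -1.0]]
force: [-0.5, 0.4, -0.1]
gripper_width: -0.0003
```

```bash
python3 - <<'E'
from h import *
o=r.get_obs();print(o["time_s"],o["tcp_pos"],o["tcp_rot"].round(3),o["joint_pos"].round(2),o["gripper_width"],o["force"])
s=r.snapshot("wrist");save(s,"w1");np.save("w1.npy",(s,o),allow_pickle=True)
E
```

```text
2.55 [ 0.37784674 -0.26278701  0.23128861] [[-0.034  0.999 -0.   ]
 [ 0.999  0.034 -0.   ]
 [-0.    -0.    -1.   ]] [ 0.74  0.56 -0.35  1.88  0.26  0.75  0.29] -0.00026846295757123397 [-0.49969775  0.36919636 -0.09210157]
```

View pics/w1.png

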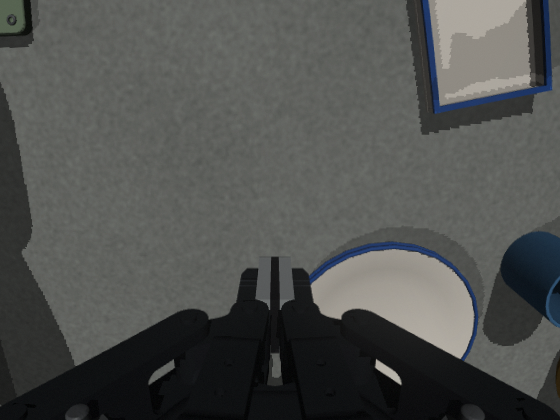

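The shut fingertips show at (275,258). The tray is upper right at about (490,50), with plates and mug to the lower right. I'll move beside the tray.

>>> play_rows([
  [[0.02, 0.01, 0], 0, 1],
  [[0.02, 0.01, 0], 0, 1],
  [[0.02, 0.01, 0], 0, 1],
  [[0.02, 0.01, 0], 0, 1],
  [[0.02, 0.01, 0], 0, 1],
  [[0.02, 0.01, 0], 0, 1],
  [[0.02, 0.01, 0], 0, 1],
  [[0.02, 0.01, 0], 0, 1],
  [[0.02, 0.008, 0], 0, 1],
  [[0, 0, 0], 0, 1],
  [[0, 0, 0], 0, 1],
  [[0, 0, 0], 0, 1],
])

```text
time_s: 3.8
tcp_pos: [0.4592, -0.0806, 0.2313]
tcp_rot: [[-0.034, 0.999, -0.0], [0.999, 0.034, -0.0], [-0.0, -0.0, -1.0]]
force: [0.3, -0.9, -0.4]
gripper_width: -0.0
```

```bash
python3 - <<'E'
from h import *
o=r.get_obs();print(o["time_s"],o["tcp_pos"])
s=r.snapshot("wrist");save(s,"w2");np.save("w2.npy",(s,o),allow_pickle=True)
E
```

```text
3.8 [ 0.45918693 -0.08060311  0.2312514 ]
```

View pics/w2.png

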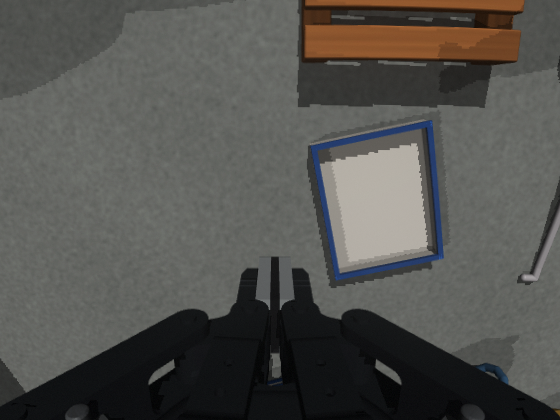

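```bash
cat >> h.py <<'E'
def tray_from(s,o,pt):
    b,w,_=masks(s)
    hsv=cv2.cvtColor(s["img"],cv2.COLOR_RGB2HSV).astype(int)
    b=(hsv[...,0]>100)&(hsv[...,0]<130)&(hsv[...,1]>110)&(hsv[...,2]>60)
    m=comp(b,pt,5); c=max(cv2.findContours(m,0,1)[0],key=cv2.contourArea)[:,0]
    q=cast(s,c,.022,o)[:,:2].astype(np.float32); R=cv2.minAreaRect(q)
    return c,R
def inrack(p,F,th):
    a=np.array([-np.sin(th),np.cos(th)]);l=np.array([-np.cos(th),-np.sin(th)]);d=np.array(p)[:2]-F
    return d@a,d@l
E
python3 - <<'E'
from h import *
s,o=np.load("w2.npy",allow_pickle=True)
c,R=tray_from(s,o,(375,200));print(R, cv2.boxPoints(R).round(4))
_,_,wd=masks(s)
# rack: front bottom contour of wood, left/right edges
ys=[];xs=range(312,512,8)
for x in xs:
    col=np.where(wd[:110,x])[0]; ys.append(col.max()+.5)
print(ys)
q=cast(s,np.c_[list(xs),ys],.027,o); p=np.polyfit(q[:,0],q[:,1],1); print("front@.027",p,"y at .577",np.polyval(p,.577))
# top/bottom of front face by brightness
V=s["img"][:110,:,0].astype(int); print(V[15:70,380])
# left & right ends of front slat
for y in (32,38,44,50,56):
    row=np.where(wd[y,290:530])[0]+290; print(y,row.min(),row.max()+1,cast(s,[(row.min(),y),(row.max()+1,y)],.041,o)[:,:2].round(4).tolist())
E
```

```text
((0.5693633556365967, -0.10695222020149231), (0.12054985016584396, 0.15072691440582275), 14.28515625) [[ 0.4924 -0.0488]
 [ 0.5295 -0.1949]
 [ 0.6464 -0.1651]
 [ 0.6092 -0.019 ]]
[np.float64(62.5), np.float64(61.5), np.float64(59.5), np.float64(59.5), np.float64(59.5), np.float64(59.5), np.float64(59.5), np.float64(59.5), np.float64(59.5), np.float64(59.5), np.float64(59.5), np.float64(60.5), np.float64(60.5), np.float64(60.5), np.float64(60.5), np.float64(60.5), np.float64(61.5), np.float64(60.5), np.float64(61.5), np.float64(61.5), np.float64(64.5), np.float64(64.5), np.float64(64.5), np.float64(63.5), np.float64(62.5)]
front@.027 [0.0388696  0.01049777] y at .577 0.03292552609174502
[ 56  42  40  38  39  41  42  40  41  40 117 157 145 138 138 139 139 140
 140 138 137 135 133 134 135 136 141 144 146 145 143 140 139 136 138 140
 143 145 145 146 145 140 110  64  39  74  99  99  71  54  54  56  55  55
  54]
32 302 521 [[0.478, 0.0504], [0.6726, 0.0628]]
38 302 520 [[0.4782, 0.0456], [0.6726, 0.0577]]
44 302 520 [[0.4785, 0.0407], [0.6735, 0.0527]]
50 302 519 [[0.4787, 0.0358], [0.6735, 0.0476]]
56 302 518 [[0.479, 0.0309], [0.6735, 0.0424]]
```

The wrist view fixes the tray at (0.569,-0.107), about 12° left of the rack axis and 13 mm left of its centre line. The rack's mouth is at about (0.576,0.035). I'll nudge the tray on its left side near the front, which turns and shifts it the right way.

>>> play_rows([
  [[0, 0, 0.02], 0, 1],
  [[0, 0, 0.025], 0, 1],
  [[0, 0, 0.025], 0, 1],
  [[0, 0, 0.025], 0, 1],
  [[0, 0, 0.025], 0, 1],
  [[0, 0, 0.025], 0, 1],
  [[0, 0, 0.025], 0, 1],
  [[0, 0, 0.02], 0, 1],
  [[0, 0, 0.016], 0, 1],
  [[0, 0, 0.01], 0, 1],
  [[0, 0, 0.005], 0, 1],
  [[0, 0, 0], 0, 1],
])

```text
time_s: 5.05
tcp_pos: [0.4594, -0.0796, 0.0102]
tcp_rot: [[-0.036, 0.999, -0.0], [0.999, 0.036, 0.0], [0.0, -0.0, -1.0]]
force: [-0.3, -0.1, -0.1]
gripper_width: -0.0002
```

>>> play_rows([
  [[0, 0.004, 0], 0, 1],
  [[0, 0.004, 0], 0, 1],
  [[0, 0.004, 0], 0, 1],
  [[0, 0.003, 0], 0, 1],
  [[0, 0.003, 0], 0, 1],
  [[0, 0.003, 0], 0, 1],
  [[0, 0.003, 0], 0, 1],
  [[0, 0.003, 0], 0, 1],
  [[0, 0.003, 0], 0, 1],
  [[0, 0.003, 0], 0, 1],
  [[0, 0, 0], 0, 1],
  [[0, 0, 0], 0, 1],
])

```text
time_s: 6.25
tcp_pos: [0.4926, -0.0782, 0.0103]
tcp_rot: [[-0.036, 0.999, 0.0], [0.999, 0.036, 0.0], [0.0, 0.0, -1.0]]
force: [-1.8, 1.7, -0.6]
gripper_width: -0.0002
```

```bash
cat > st.py <<'E'
from h import *
import sys
pt=(int(sys.argv[1]),int(sys.argv[2]))
o=r.get_obs();print(o["time_s"],o["tcp_pos"].round(4),o["force"].round(1))
s=r.snapshot("wrist")
c,R=tray_from(s,o,pt);print(R); i=s["img"].copy();cv2.drawContours(i,[c],-1,(255,0,0),1);s["img"]=i;save(s,sys.argv[3])
ang=R[2] if R[1][0]<R[1][1] else R[2]-90
print("tray in rack",np.round(inrack(R[0],(.5764,.035),.0395),4),"deg",ang-2.26)
E
python3 st.py 375 200 w3
```

```text
6.25 [ 0.4926 -0.0782  0.0103] [-1.8  1.7 -0.6]
((0.5553016662597656, -0.05717000365257263), (0.10440239310264587, 0.04349216818809509), 12.657820701599121)
tray in rack [-0.0913  0.0247] deg -79.60217929840088
```

View pics/w3.png

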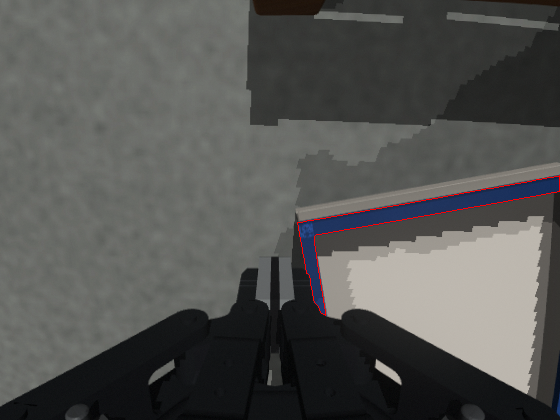

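The finger is now against the tray's left wall near the front corner at (298,222). The tray still looks turned. I'll keep nudging.

>>> play_rows([
  [[0, 0.002, 0], 0, 1],
  [[0, 0.002, 0], 0, 1],
  [[0, 0.002, 0], 0, 1],
  [[0, 0.002, 0], 0, 1],
  [[0, 0.002, 0], 0, 1],
  [[0, 0.002, 0], 0, 1],
  [[0, 0.002, 0], 0, 1],
  [[0, 0, 0], 0, 1],
])

```text
time_s: 7.1
tcp_pos: [0.5068, -0.0777, 0.0103]
tcp_rot: [[-0.036, 0.999, 0.0], [0.999, 0.036, 0.0], [0.0, 0.0, -1.0]]
force: [-2.1, 1.0, -1.3]
gripper_width: 0.0002
```

```bash
cat > sd.py <<'E'
from h import *
import sys
o=r.get_obs();print(o["time_s"],o["tcp_pos"].round(4),o["force"].round(1))
s=r.snapshot("side")
m=comp(sum(masks(s)[:2])>0,(257,255));c=max(cv2.findContours(m,0,1)[0],key=len)[:,0]
R=cv2.minAreaRect(cast(s,c,.022)[:,:2].astype(np.float32));print(R)
ang=R[2] if R[1][0]<R[1][1] else R[2]-90
print("tray in rack",np.round(inrack(R[0],(.5764,.035),.0395),4),"deg",ang-2.26)
i=s["img"].copy();cv2.drawContours(i,[c],-1,(255,0,0),1)
cv2.imwrite(f"pics/{sys.argv[1]}.png",cv2.resize(i[160:320,160:370],None,fx=3.5,fy=3.5,interpolation=2)[:,:,::-1])
E
python3 sd.py s1
```

```text
7.1 [ 0.5068 -0.0777  0.0103] [-2.1  1.  -1.3]
((0.5855969786643982, -0.11308590322732925), (0.12330283969640732, 0.15722715854644775), 9.172942161560059)
tray in rack [-0.1483 -0.0033] deg 6.912942161560059
```

View pics/s1.png

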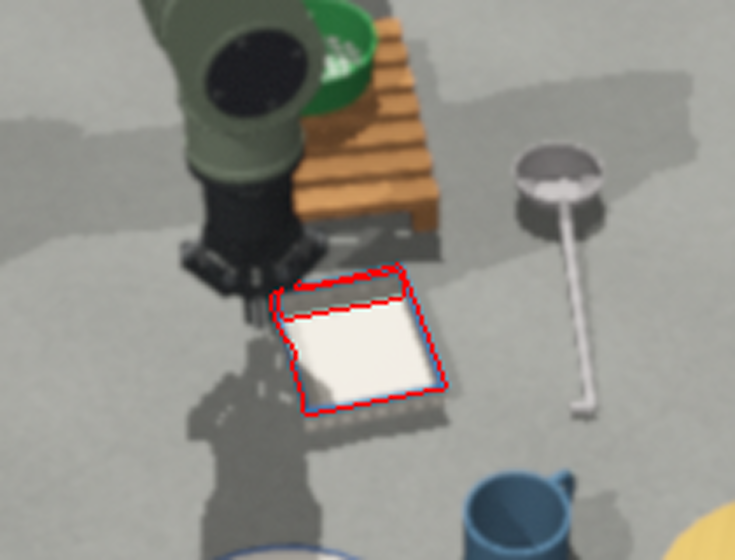

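The side view puts the tray at about y = -3 mm in the rack frame, still turned 7°. A square push from behind will take the remaining angle out, because its left rear corner is touched first. I'll back off and go behind it.

>>> play_rows([
  [[0, -0.01, 0], 0, 1],
  [[0, -0.01, 0], 0, 1],
  [[0, -0.005, -0.02], 0, 0.6],
  [[0, 0, -0.03], 0, 0.4],
  [[0, 0, -0.03], 0, 0.4],
  [[-0.02, 0, -0.02], 0, 0.4],
  [[-0.03, 0.01, 0], 0, 0.4],
  [[-0.03, 0.02, 0], 0, 0.4],
  [[-0.03, 0.02, 0], 0, 0.4],
  [[-0.03, 0.02, 0], 0, 0.4],
  [[-0.01, 0.02, 0], 0, 0.4],
  [[0, 0.01, 0], 0, 0.4],
])

```text
time_s: 8.35
tcp_pos: [0.5879, -0.227, 0.1101]
tcp_rot: [[-0.033, 0.999, 0.001], [0.999, 0.033, -0.001], [-0.001, 0.001, -1.0]]
force: [0.2, 0.6, -0.7]
gripper_width: 0.0512
```

>>> play_rows([
  [[0, 0.004, 0], 0, 0.4],
  [[0, 0, 0], 0, 0.4],
  [[0, 0, 0], 0, 0.4],
])

```text
time_s: 8.65
tcp_pos: [0.5905, -0.2247, 0.1104]
tcp_rot: [[-0.036, 0.999, -0.0], [0.999, 0.036, -0.0], [-0.0, -0.0, -1.0]]
force: [0.6, -0.5, -0.2]
gripper_width: 0.0512
```

```bash
python3 st.py 275 150 w4; python3 - <<'E'
from h import *
o=r.get_obs();print(o["tcp_pos"],o["gripper_width"],o["tcp_rot"].round(4)[:2,0])
s=r.snapshot("wrist");np.save("w4.npy",(s,o),allow_pickle=True)
M=np.array(s["mount"])
# tool coords of near pixels
v,u=np.mgrid[:420,:560];d=s["depth"]
n=cv2.undistortPoints(np.c_[u.ravel(),v.ravel()].astype(float).reshape(-1,1,2),K(s),np.array(s["distortion"]))[:,0]
P=np.c_[n*d.ravel()[:,None],d.ravel()]@M[:3,:3].T+M[:3,3]
ok=(d.ravel()>0)&(P[:,2]<.03)&(P[:,2]>-.04)&(abs(P[:,1])<.08)&(P[:,0]<.04)
Q=P[ok];print(len(Q),Q.min(0).round(4),Q.max(0).round(4))
for z0 in np.arange(-.04,.01,.005):
    k=Q[(Q[:,2]>=z0)&(Q[:,2]<z0+.005)]
    if len(k):print(z0.round(3),len(k),k.min(0).round(4),k.max(0).round(4),"inner",np.abs(k[:,1]).min().round(4))
E
```

```text
8.65 [ 0.5905 -0.2247  0.1104] [ 0.6 -0.5 -0.2]
((0.5905501246452332, -0.13623927533626556), (0.12034209072589874, 0.10319169610738754), 9.044004440307617)
tray in rack [-0.1717 -0.0074] deg -83.21599555969239
[ 0.59047332 -0.22471064  0.11046518] 0.051112253392682834 [-0.0362  0.9993]
4760 [-0.0106 -0.0398 -0.04  ] [ 0.0131  0.0392 -0.0017]
-0.04 977 [-0.0104 -0.0326 -0.04  ] [ 0.0128  0.0318 -0.035 ] inner 0.0247
-0.035 783 [-0.0104 -0.0397 -0.035 ] [ 0.0128  0.039  -0.03  ] inner 0.0248
-0.03 754 [-0.0101 -0.0398 -0.03  ] [ 0.0129  0.0391 -0.025 ] inner 0.0248
-0.025 652 [-0.0104 -0.0394 -0.025 ] [ 0.0129  0.039  -0.02  ] inner 0.0248
-0.02 605 [-0.0102 -0.0397 -0.02  ] [ 0.0127  0.0391 -0.015 ] inner 0.0248
-0.015 542 [-0.0106 -0.0396 -0.015 ] [ 0.013   0.0392 -0.01  ] inner 0.0248
-0.01 363 [-0.0105 -0.0378 -0.01  ] [ 0.0131  0.0377 -0.005 ] inner 0.0251
-0.005 84 [-0.0086 -0.0263 -0.005 ] [ 0.011   0.0256 -0.0017] inner 0.0253
```

View pics/w4.png

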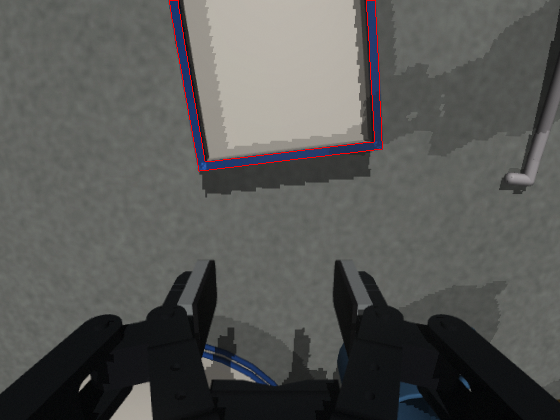

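The view shows the tray's rear edge from (201,170) to (382,149), about 6.8° off. The fingers sit squarely behind it, with tips about 2–5 mm above the TCP plane. I'll descend and push slowly.

>>> play_rows([
  [[0, 0, 0.015], -0.003, 0.4],
  [[0, 0, 0.02], 0, 0.4],
  [[0, 0, 0.02], 0, 0.4],
  [[0, 0, 0.02], 0, 0.4],
  [[0, 0, 0.015], 0, 0.4],
  [[0, 0, 0.01], 0, 0.4],
  [[0, 0, 0.005], 0, 0.4],
  [[0.003, 0, 0], 0, 0.4],
  [[0.004, 0, 0], 0, 0.4],
  [[0.004, 0, 0], 0, 0.4],
  [[0.002, 0, 0], 0, 0.4],
  [[0.002, 0, 0], 0, 0.4],
])

```text
time_s: 9.95
tcp_pos: [0.5904, -0.2096, 0.0056]
tcp_rot: [[-0.039, 0.999, 0.0], [0.999, 0.039, -0.0], [-0.0, 0.0, -1.0]]
force: [-0.9, -0.3, -0.3]
gripper_width: 0.0516
```

>>> play_rows([
  [[0.002, 0, 0], 0, 0.4],
  [[0.002, 0, 0], 0, 0.4],
  [[0.002, 0, 0], 0, 0.4],
  [[0.002, 0, 0], 0, 0.4],
  [[0.002, 0, 0], 0, 0.4],
  [[0.002, 0, 0], 0, 0.4],
  [[0.002, 0, 0], 0, 0.4],
  [[0.002, 0, 0], 0, 0.4],
  [[0.002, 0, 0], 0, 0.4],
  [[0.002, 0, 0], 0, 0.4],
  [[0.002, 0, 0], 0, 0.4],
  [[0.002, 0, 0], 0, 0.4],
])

```text
time_s: 11.15
tcp_pos: [0.5893, -0.1856, 0.0053]
tcp_rot: [[-0.039, 0.999, -0.0], [0.999, 0.039, 0.0], [0.0, -0.0, -1.0]]
force: [-0.2, -3.0, 0.4]
gripper_width: 0.0513
```

```bash
python3 st.py 275 150 w5; python3 sd.py s2
```

```text
11.15 [ 0.5893 -0.1856  0.0053] [-0.2 -3.   0.4]
((0.5934587717056274, -0.12271839380264282), (0.12025744467973709, 0.09732737392187119), 5.503101825714111)
tray in rack [-0.1583 -0.0108] deg -86.7568981742859
11.2 [ 0.5893 -0.1852  0.0053] [-1.  -2.4  0.7]
((0.5888046026229858, -0.1569833755493164), (0.049005065113306046, 0.03553345426917076), 3.3315696716308594)
tray in rack [-0.1923 -0.0048] deg -88.92843032836915
```

View pics/w5.png

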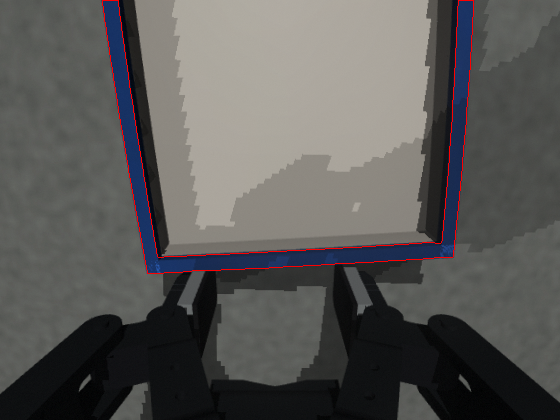

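View pics/s2.png

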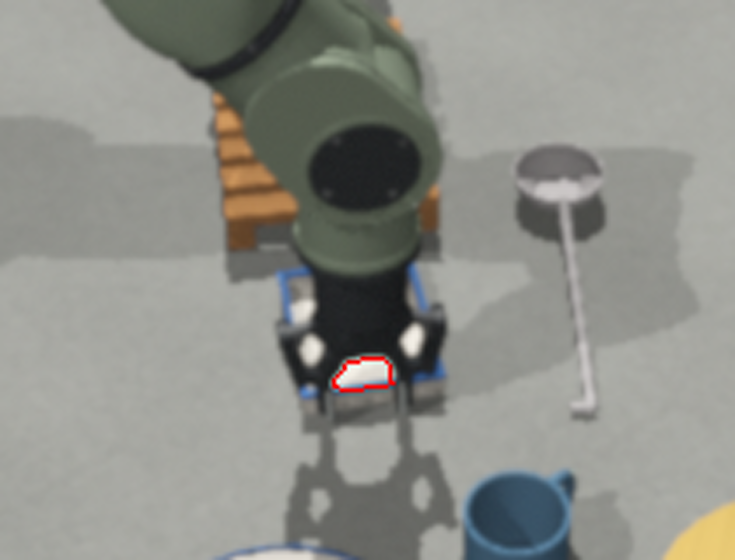

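The tray is now 3.2° off but has slid to about 9 mm right of centre, with only 12 mm clearance. A small leftward nudge on its right side, behind the centre, fixes both. I'll go around to it.

>>> play_rows([
  [[-0.01, 0, 0], 0, 0.4],
  [[-0.01, 0, -0.01], 0, 0.4],
  [[0, 0, -0.03], 0, 0.4],
  [[0, 0, -0.03], 0, 1],
  [[0, 0.01, -0.03], 0, 1],
  [[0.01, 0.02, 0], 0, 1],
  [[0.02, 0.02, 0], 0, 1],
  [[0.02, 0.02, 0], 0, 1],
  [[0.02, 0.02, 0], 0, 1],
  [[0.017, 0.008, 0], 0, 1],
  [[0, 0, 0], 0, 1],
  [[0, 0, 0], 0, 1],
])

```text
time_s: 12.45
tcp_pos: [0.6843, -0.1157, 0.1056]
tcp_rot: [[-0.039, 0.999, -0.0], [0.999, 0.039, -0.0], [-0.0, -0.0, -1.0]]
force: [-0.1, -0.3, 0.4]
gripper_width: -0.0001
```

```bash
python3 st.py 150 200 w6
```

```text
12.45 [ 0.6843 -0.1157  0.1056] [-0.1 -0.3  0.4]
((0.5913981795310974, -0.09585405141115189), (0.12038592249155045, 0.15057885646820068), 5.436939239501953)
tray in rack [-0.1313 -0.0098] deg 3.1769392395019533
```

View pics/w6.png

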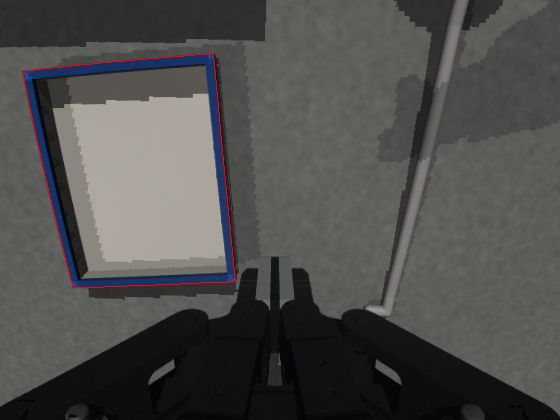

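>>> play_rows([
  [[0, 0, 0.015], 0, 1],
  [[0, 0, 0.02], 0, 1],
  [[0, 0, 0.02], 0, 1],
  [[0, 0, 0.02], 0, 1],
  [[0, 0, 0.015], 0, 1],
  [[0, 0, 0.006], 0, 1],
  [[0, -0.003, 0], 0, 1],
  [[0, -0.003, 0], 0, 1],
  [[0, -0.003, 0], 0, 1],
  [[0, -0.003, 0], 0, 1],
  [[0, -0.002, 0], 0, 1],
  [[0, -0.002, 0], 0, 1],
])

```text
time_s: 13.7
tcp_pos: [0.6686, -0.1157, 0.0096]
tcp_rot: [[-0.039, 0.999, 0.0], [0.999, 0.039, 0.0], [0.0, 0.0, -1.0]]
force: [-0.7, -0.2, 0.5]
gripper_width: 0.0001
```

>>> play_rows([
  [[0, -0.002, 0], 0, 1],
  [[0, -0.002, 0], 0, 1],
  [[0, -0.002, 0], 0, 1],
  [[0, -0.002, 0], 0, 1],
  [[0, -0.002, 0], 0, 1],
  [[0, 0, 0], 0, 1],
])

```text
time_s: 14.3
tcp_pos: [0.6585, -0.1161, 0.0094]
tcp_rot: [[-0.039, 0.999, 0.0], [0.999, 0.039, 0.0], [0.0, 0.0, -1.0]]
force: [2.4, -0.8, 0.8]
gripper_width: 0.0001
```

```bash
python3 st.py 150 200 w7
```

```text
14.3 [ 0.6585 -0.1161  0.0094] [ 2.4 -0.8  0.8]
((0.6013909578323364, -0.07168908417224884), (0.08119255304336548, 0.10746332257986069), 3.633007287979126)
tray in rack [-0.1076 -0.0208] deg 1.3730072879791262
```

View pics/w7.png

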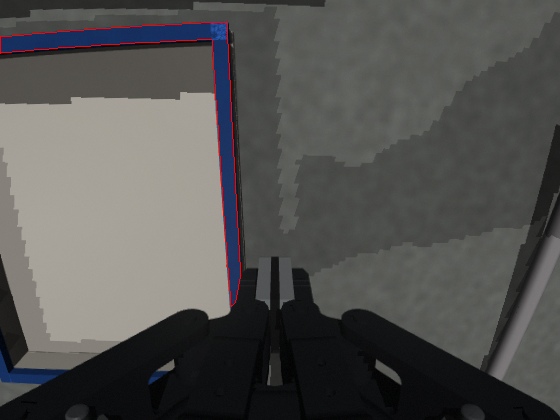

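Tray now about y = -2 mm and 1.4° off. I'll nudge it 2 mm more, then go behind for the main push.

>>> play_rows([
  [[0, -0.002, 0], 0, 1],
  [[0, 0, 0], 0, 1],
  [[0, 0.007, 0], 0, 1],
  [[0, 0.008, -0.01], 0, 1],
  [[0, 0, -0.03], 0, 1],
  [[0, 0, -0.03], 0, 1],
  [[-0.01, 0, -0.03], 0, 0.4],
  [[-0.02, -0.01, 0], 0, 0.4],
  [[-0.03, -0.02, 0], 0, 0.4],
  [[-0.02, -0.02, 0], 0, 0.4],
  [[0, -0.02, 0], 0, 0.4],
  [[0, -0.019, 0], 0, 0.4],
])

```text
time_s: 15.55
tcp_pos: [0.5841, -0.1995, 0.109]
tcp_rot: [[-0.038, 0.999, -0.002], [0.999, 0.038, 0.0], [0.001, -0.002, -1.0]]
force: [1.1, 0.2, -0.1]
gripper_width: 0.0508
```

>>> play_rows([
  [[0, 0, 0], 0, 0.4],
  [[0, 0, 0], 0, 0.4],
])

```text
time_s: 15.75
tcp_pos: [0.5857, -0.1989, 0.1093]
tcp_rot: [[-0.039, 0.999, -0.001], [0.999, 0.039, 0.0], [0.0, -0.001, -1.0]]
force: [0.4, 0.9, -0.0]
gripper_width: 0.051
```

```bash
cat >> st.py <<'E'
B=min(R[1]);
# rear-based centre: long visible strip, rear edge in view
import math
# width ~.12 side decides the heading
w,h,a=R[1][0],R[1][1],R[2]
if abs(w-.1204)<abs(h-.1204): th=math.radians(a);L=h
else: th=math.radians(a-90);L=w
d=np.array([-math.sin(th),math.cos(th)]);c0=np.array(R[0])-L/2*d+.075*d
print("rear-based: rack",np.round(inrack(c0,(.5764,.035),.0395),4),"deg",round(math.degrees(th)-2.26,2),"tcp",np.round(inrack(o["tcp_pos"],(.5764,.035),.0395),4))
E
python3 st.py 275 150 w8
```

```text
15.75 [ 0.5857 -0.1989  0.1093] [ 0.4  0.9 -0. ]
((0.5826845169067383, -0.11763778328895569), (0.12037591636180878, 0.10355381667613983), 3.1836018562316895)
tray in rack [-0.1528 -0.0003] deg -89.07639814376832
rear-based: rack [-1.295e-01  1.000e-04] deg 0.92 tcp [-2.341e-01 -1.000e-04]
```

View pics/w8.png

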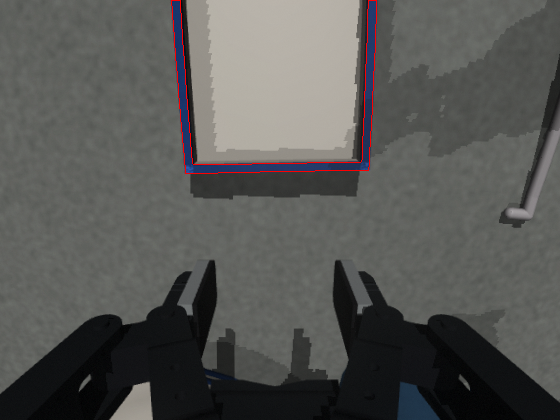

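The tray is centred (0.1 mm) and 0.9° off, with the tool right behind it. Now the main push.

>>> play_rows([
  [[0, 0, 0.015], 0, 0.4],
  [[0, 0, 0.02], 0, 0.4],
  [[0, 0, 0.02], 0, 0.4],
  [[0, 0, 0.02], 0, 0.4],
  [[0, 0, 0.015], 0, 0.4],
  [[0, 0, 0.01], 0, 0.4],
  [[0, 0, 0.004], 0, 0.4],
  [[0.004, 0, 0], 0, 0.4],
  [[0.004, 0, 0], 0, 0.4],
  [[0.004, 0, 0], 0, 0.4],
  [[0.002, 0, 0], 0, 0.4],
  [[0.002, 0, 0], 0, 0.4],
])

```text
time_s: 17.0
tcp_pos: [0.5853, -0.1827, 0.0056]
tcp_rot: [[-0.039, 0.999, 0.0], [0.999, 0.039, -0.0], [-0.0, 0.0, -1.0]]
force: [-0.6, -0.3, 0.2]
gripper_width: 0.0509
```

>>> play_rows([
  [[0.002, 0, 0], 0, 0.4],
  [[0.002, 0, 0], 0, 0.4],
  [[0.003, 0, 0], 0, 0.4],
  [[0.003, 0, 0], 0, 0.4],
  [[0.003, 0, 0], 0, 0.4],
  [[0.003, 0, 0], 0, 0.4],
  [[0.003, 0, 0], 0, 0.4],
  [[0.003, 0, 0], 0, 0.4],
  [[0.003, 0, 0], 0, 0.4],
  [[0.003, 0, 0], 0, 0.4],
  [[0.003, 0, 0], 0, 0.4],
  [[0.003, 0, 0], 0, 0.4],
])

```text
time_s: 18.2
tcp_pos: [0.584, -0.1491, 0.0054]
tcp_rot: [[-0.039, 0.999, 0.0], [0.999, 0.039, -0.0], [-0.0, 0.0, -1.0]]
force: [0.7, -6.4, 2.2]
gripper_width: 0.0511
```

```bash
python3 st.py 275 150 w9
```

```text
18.2 [ 0.584  -0.1491  0.0054] [ 0.7 -6.4  2.2]
((0.5825178623199463, -0.08907876163721085), (0.12037940323352814, 0.09622392803430557), 2.2957546710968018)
tray in rack [-0.1242 -0.0012] deg -89.9642453289032
rear-based: rack [-0.0973 -0.0012] deg 0.04 tcp [-0.1842 -0.0003]
```

View pics/w9.png

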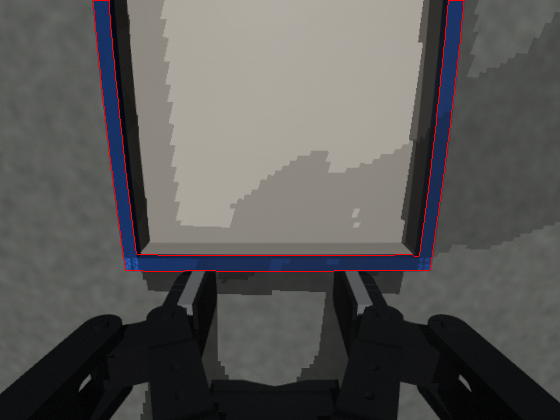

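The tray is square (0.04°) and 1 mm off centre, with 6 N of push force. I'll continue into the mouth.

>>> play_rows([
  [[0.003, 0, 0], 0, 0.4],
  [[0.003, 0, 0], 0, 0.4],
  [[0.003, 0, 0], 0, 0.4],
  [[0.003, 0, 0], 0, 0.4],
  [[0.003, 0, 0], 0, 0.4],
  [[0.003, 0, 0], 0, 0.4],
  [[0.003, 0, 0], 0, 0.4],
  [[0.003, 0, 0], 0, 0.4],
  [[0.003, 0, 0], 0, 0.4],
  [[0.003, 0, 0], 0, 0.4],
  [[0.003, 0, 0], 0, 0.4],
  [[0.003, 0, 0], 0, 0.4],
])

```text
time_s: 19.45
tcp_pos: [0.5825, -0.1131, 0.0054]
tcp_rot: [[-0.039, 0.999, 0.0], [0.999, 0.039, -0.0], [-0.0, 0.0, -1.0]]
force: [0.8, -5.7, 2.5]
gripper_width: 0.0509
```

>>> play_rows([
  [[0.003, 0, 0], 0, 0.4],
  [[0.003, 0, 0], 0, 0.4],
  [[0.003, 0, 0], 0, 0.4],
  [[0.003, 0, 0], 0, 0.4],
  [[0.003, 0, 0], 0, 0.4],
  [[0.003, 0, 0], 0, 0.4],
  [[0.003, 0, 0], 0, 0.4],
  [[0.003, 0, 0], 0, 0.4],
  [[0.003, 0, 0], 0, 0.4],
  [[0.003, 0, 0], 0, 0.4],
  [[0.003, 0, 0], 0, 0.4],
  [[0.003, 0, 0], 0, 0.4],
])

```text
time_s: 20.65
tcp_pos: [0.581, -0.0772, 0.0054]
tcp_rot: [[-0.039, 0.999, 0.0], [0.999, 0.039, -0.0], [-0.0, -0.0, -1.0]]
force: [0.1, -4.7, 2.1]
gripper_width: 0.0512
```

```bash
python3 st.py 275 150 w10
```

```text
20.65 [ 0.581  -0.0772  0.0054] [ 0.1 -4.7  2.1]
((0.5799204111099243, -0.024729590862989426), (0.12040293216705322, 0.08138848096132278), 2.3185389041900635)
tray in rack [-0.0598 -0.0012] deg -89.94146109580994
rear-based: rack [-0.0255 -0.0011] deg 0.06 tcp [-0.1123 -0.0002]
```

View pics/w10.png

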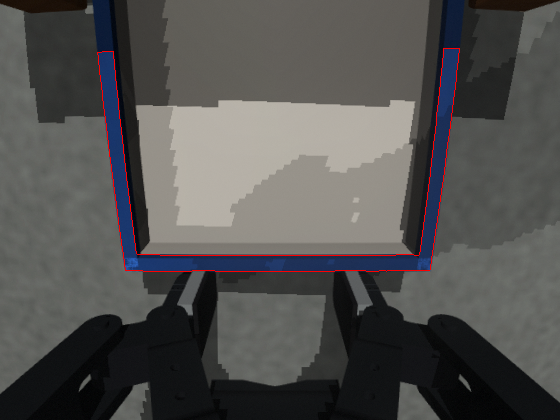

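The front is inside between the runners, whose ends show at the top near (42,5) and (515,5). The tray is still square. Next, 72 mm more, then a check against the front edge.

>>> play_rows([
  [[0.003, 0, 0], 0, 0.4],
  [[0.003, 0, 0], 0, 0.4],
  [[0.003, 0, 0], 0, 0.4],
  [[0.003, 0, 0], 0, 0.4],
  [[0.003, 0, 0], 0, 0.4],
  [[0.003, 0, 0], 0, 0.4],
  [[0.003, 0, 0], 0, 0.4],
  [[0.003, 0, 0], 0, 0.4],
  [[0.003, 0, 0], 0, 0.4],
  [[0.003, 0, 0], 0, 0.4],
  [[0.003, 0, 0], 0, 0.4],
  [[0.003, 0, 0], 0, 0.4],
])

```text
time_s: 21.9
tcp_pos: [0.5796, -0.0413, 0.0053]
tcp_rot: [[-0.039, 0.999, -0.0], [0.999, 0.039, -0.0], [-0.0, -0.0, -1.0]]
force: [0.8, -6.1, 3.5]
gripper_width: 0.0511
```

>>> play_rows([
  [[0.003, 0, 0], 0, 0.4],
  [[0.003, 0, 0], 0, 0.4],
  [[0.003, 0, 0], 0, 0.4],
  [[0.003, 0, 0], 0, 0.4],
  [[0.003, 0, 0], 0, 0.4],
  [[0.003, 0, 0], 0, 0.4],
  [[0.003, 0, 0], 0, 0.4],
  [[0.003, 0, 0], 0, 0.4],
  [[0.003, 0, 0], 0, 0.4],
  [[0.003, 0, 0], 0, 0.4],
  [[0.003, 0, 0], 0, 0.4],
  [[0.003, 0, 0], 0, 0.4],
])

```text
time_s: 23.1
tcp_pos: [0.5782, -0.0054, 0.0053]
tcp_rot: [[-0.039, 0.999, -0.0], [0.999, 0.039, -0.0], [-0.0, -0.0, -1.0]]
force: [-0.1, -5.5, 3.3]
gripper_width: 0.0511
```

```bash
python3 st.py 275 200 w11; python3 - <<'E'
from h import *
o=r.get_obs();s=r.snapshot("wrist");np.save("w11.npy",(s,o),allow_pickle=True)
_,_,wd=masks(s)
xs=np.arange(150,420,15);ys=[]
for x in xs:
    c=np.where(wd[:250,x])[0];ys.append(c.max()+.5 if len(c) else np.nan)
print(ys)
E
```

```text
23.1 [ 0.5782 -0.0054  0.0053] [-0.1 -5.5  3.3]
((0.5782077312469482, 0.016506126150488853), (0.12029453366994858, 0.02005234733223915), 2.278489112854004)
tray in rack [-0.0186 -0.0011] deg -89.981510887146
rear-based: rack [ 0.0464 -0.0011] deg 0.02 tcp [-0.0404 -0.0002]
[np.float64(223.5), np.float64(223.5), np.float64(223.5), np.float64(223.5), np.float64(223.5), np.float64(222.5), np.float64(223.5), np.float64(223.5), np.float64(223.5), np.float64(223.5), np.float64(223.5), np.float64(222.5), np.float64(222.5), np.float64(222.5), np.float64(222.5), np.float64(222.5), np.float64(222.5), np.float64(222.5)]
```

View pics/w11.png

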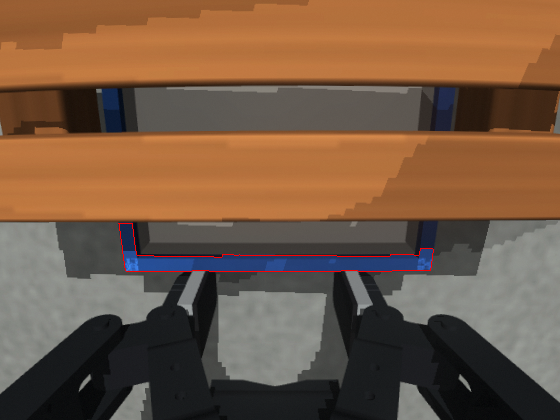

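```bash
python3 - <<'E'
from h import *
s,o=np.load("w11.npy",allow_pickle=True)
print(np.linalg.inv(cfw(s,o))[:3,3])
for z in(.041,.027):
    q=cast(s,[(150,223),(275,222.8),(400,222.2)],z,o);print(z,[np.round(inrack(p,(.5764,.035),.0395),4) for p in q])
    
q=cast(s,[(275,270.5)],.022,o);print("rear",np.round(inrack(q[0],(.5764,.035),.0395),4))
# depth-based front edge
d=s["depth"];print([round(float(d[v,275]),4) for v in range(212,232,2)])
E
```

```text
[0.57476317 0.07224932 0.14723969]
0.041 [array([-0.001 ,  0.0396]), array([-0.0009, -0.0001]), array([-0.0008, -0.0397])]
0.027 [array([-0.0061,  0.0448]), array([-0.006 , -0.0001]), array([-0.0058, -0.0449])]
rear [-0.0274 -0.0001]
[0.1121, 0.1127, 0.1133, 0.1136, 0.1131, 0.1132, 0.1519, 0.1525, 0.153, 0.1526]
```

The front edge measures at x ≈ -0.001 in my rack frame and the tray's near end at -0.028. I'll push 25 mm more, slowly, so the fingers stop just short of the rack.

>>> play_rows([
  [[0.003, 0, 0], 0, 0.4],
  [[0.003, 0, 0], 0, 0.4],
  [[0.003, 0, 0], 0, 0.4],
  [[0.003, 0, 0], 0, 0.4],
  [[0.003, 0, 0], 0, 0.4],
  [[0.002, 0, 0], 0, 0.4],
  [[0.002, 0, 0], 0, 0.4],
  [[0.002, 0, 0], 0, 0.4],
  [[0.002, 0, 0], 0, 0.4],
  [[0.001, 0, 0], 0, 0.4],
  [[0.001, 0, 0], 0, 0.4],
  [[0, 0, 0], 0, 0.4],
])

```text
time_s: 24.4
tcp_pos: [0.5772, 0.0201, 0.0053]
tcp_rot: [[-0.039, 0.999, -0.0], [0.999, 0.039, 0.0], [0.0, -0.0, -1.0]]
force: [1.2, -3.5, 2.6]
gripper_width: 0.0511
```

```bash
python3 - <<'E'
from h import *
o=r.get_obs();s=r.snapshot("wrist");save(s,"w12");print(o["force"].round(1),np.round(inrack(o["tcp_pos"],(.5764,.035),.0395),4))
E
```

```text
[ 1.2 -3.5  2.6] [-0.0149 -0.0002]
```

View pics/w12.png

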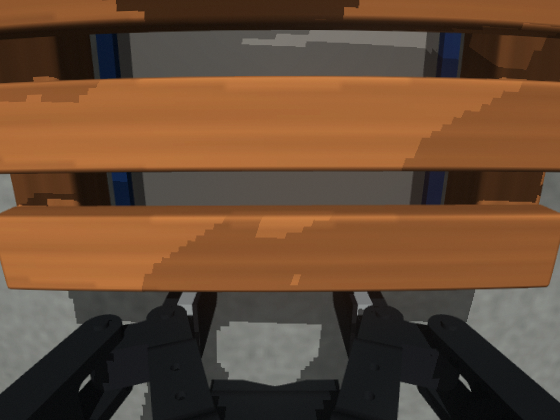

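The near end has just disappeared under the front slat edge at row 290. I'll back off and lift to verify.

>>> play_rows([
  [[-0.01, 0, 0], 0, 0.4],
  [[-0.02, 0, 0], 0, 0.4],
  [[-0.03, 0, -0.01], 0, 0.4],
  [[-0.03, 0, -0.02], 0, 0.4],
  [[-0.03, 0, -0.03], 0, 0.4],
  [[-0.03, 0, -0.03], 0, 0.4],
  [[-0.02, 0, -0.03], 0, 0.4],
  [[0, 0, -0.03], 0, 0.4],
  [[0, 0, 0], 0, 0.4],
  [[0, 0, 0], 0, 0.4],
])

```text
time_s: 25.45
tcp_pos: [0.5838, -0.1503, 0.1553]
tcp_rot: [[-0.039, 0.999, 0.0], [0.999, 0.039, 0.0], [0.0, 0.0, -1.0]]
force: [0.5, -0.1, -1.0]
gripper_width: 0.051
```

```bash
python3 - <<'E'
from h import *
o=r.get_obs();s=r.snapshot("wrist");save(s,"w13");np.save("w13.npy",(s,o),allow_pickle=True);print(o["tcp_pos"],o["force"].round(1))
i=s["img"][0:140,130:430];cv2.imwrite("pics/w13c.png",cv2.resize(i,None,fx=2.6,fy=2.6,interpolation=2)[:,:,::-1])
s=r.snapshot("side");cv2.imwrite("pics/s3.png",cv2.resize(s["img"][110:350,160:380],None,fx=2.5,fy=2.5,interpolation=2)[:,:,::-1])
E
```

```text
[ 0.58382416 -0.15026852  0.15534206] [ 0.5 -0.1 -1. ]
```

View pics/w13.png

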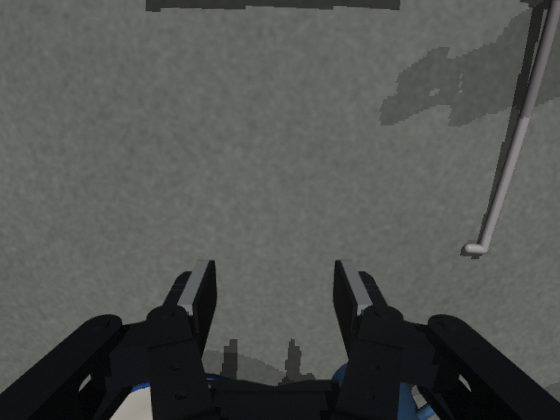

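View pics/s3.png

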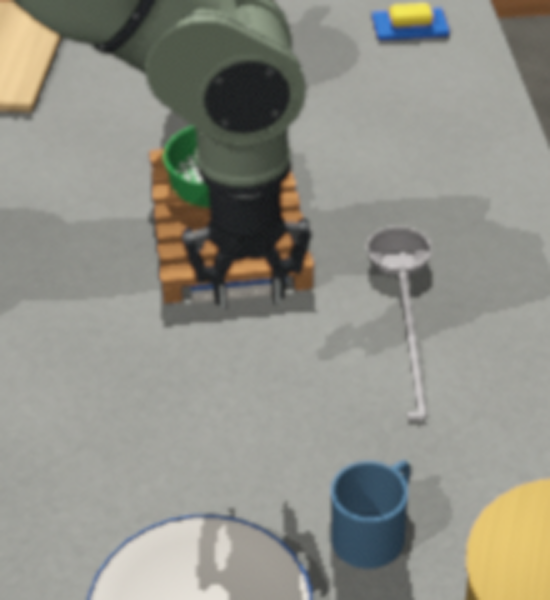

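The tray is too far ahead of this view, though the side picture shows its rim in the mouth at (240,285). I'll rise to the earlier viewing pose.

>>> play_rows([
  [[0.02, 0, -0.02], 0, 0.4],
  [[0.02, 0, -0.02], 0, 0.4],
  [[0.02, 0, -0.02], 0, 0.4],
  [[0.02, 0, -0.02], 0, 0.4],
  [[0, 0, 0], 0, 0.4],
  [[0, 0, 0], 0, 0.4],
])

```text
time_s: 26.15
tcp_pos: [0.5806, -0.07, 0.2345]
tcp_rot: [[-0.04, 0.999, -0.001], [0.999, 0.04, -0.0], [-0.0, -0.001, -1.0]]
force: [0.3, -0.9, -0.5]
gripper_width: 0.0513
```

```bash
python3 - <<'E'
from h import *
o=r.get_obs();s=r.snapshot("wrist");save(s,"w14");np.save("w14.npy",(s,o),allow_pickle=True);print(o["tcp_pos"],o["force"].round(1))
E
```

```text
[ 0.58060192 -0.07004918  0.23449731] [ 0.3 -0.9 -0.5]
```

View pics/w14.png

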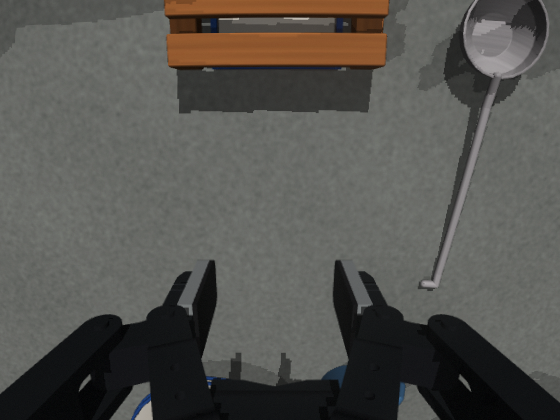

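From this height the slat hides the rear rim. I'll move the arm aside so the side camera can see the mouth.

>>> play_rows([
  [[-0.02, -0.01, 0], 0, 0.4],
  [[-0.03, -0.02, 0], 0, 0.4],
  [[-0.03, -0.02, 0], 0, 0.4],
  [[-0.03, -0.02, 0], 0, 0.4],
  [[-0.03, -0.03, 0], 0, 0.4],
  [[-0.03, -0.03, 0], 0, 0.4],
  [[-0.03, -0.03, 0], 0, 0.4],
  [[-0.03, -0.02, 0], 0, 0.4],
  [[-0.02, -0.02, 0], 0, 0.4],
  [[0, -0.01, 0], 0, 0.4],
  [[0, 0, 0], 0, 0.4],
  [[0, 0, 0], 0, 0.4],
])

```text
time_s: 27.4
tcp_pos: [0.3811, -0.3275, 0.2349]
tcp_rot: [[-0.04, 0.999, -0.0], [0.999, 0.04, 0.001], [0.001, -0.0, -1.0]]
force: [0.2, -0.2, 0.3]
gripper_width: 0.0512
```

```bash
python3 - <<'E'
from h import *
o=r.get_obs();print(o["tcp_pos"])
s=r.snapshot("side");np.save("s4.npy",s,allow_pickle=True)
cv2.imwrite("pics/s4.png",cv2.resize(s["img"][160:250,200:310],None,fx=6,fy=6,interpolation=0)[:,:,::-1])
cv2.imwrite("pics/s4f.png",s["img"][:,:,::-1])
s=r.snapshot("scene");cv2.imwrite("pics/c4.png",cv2.resize(s["img"][160:270,260:400],None,fx=5,fy=5,interpolation=2)[:,:,::-1])
E
```

```text
[ 0.3811455  -0.32749936  0.23493875]
```

View pics/s4.png

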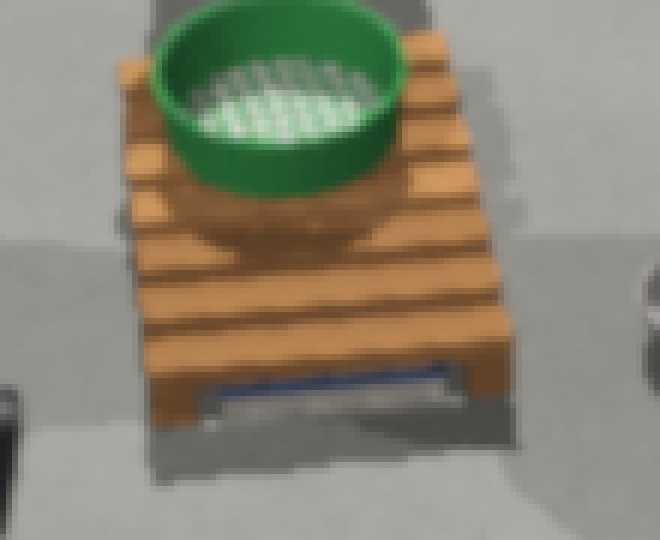

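View pics/s4f.png

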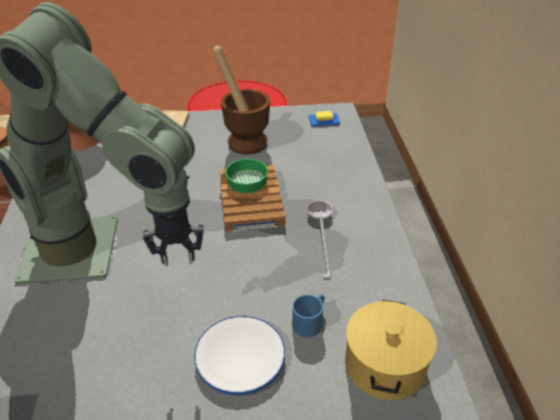

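View pics/c4.png

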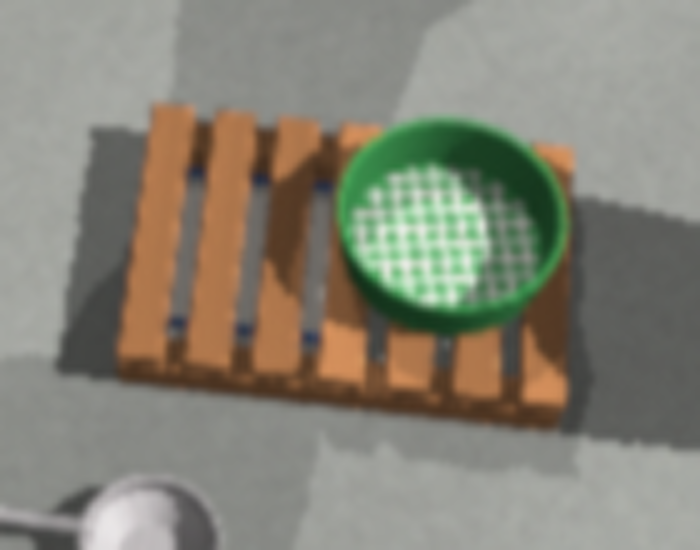

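In the side view, the base of the tray's near wall, from (220,427) to (450,400), lies on the line joining the runner feet from (180,428) to (490,395). So it is flush within 1–2 mm and evenly spaced between the runners. The bystanders look unmoved, so I'm handing in.

```bash
python3 - <<'E'
from h import *
s=np.load("s4.npy",allow_pickle=True).item()
g=lambda l:[np.round(inrack(p,(.5764,.035),.0395),4) for p in cast(s,[(200+a/6-.5,160+b/6-.5) for a,b in l],0)]
print("feet",g([(180,428),(490,396)]),"tray base",g([(220,427),(450,400)]))
print(r.finish_job())
E
```

```text
feet [array([-0.0018,  0.0812]), array([-0.0006, -0.0851])] tray base [array([-0.0041,  0.0601]), array([-0.0007, -0.0634])]
the job is handed in; nothing more can be done
None
```

I slid the tray in under the rack with fingertip pushes only and handed the job in at about 27.5 s. No verdict was reported, so the result rests on my own measurements.

**How it went:**
- A nudge on the left side near the front turned the tray towards square. It moved a little further right than planned.
- The first push from behind left it about 9 mm right of centre, so I stopped and nudged it back from the right side.
- A straight two-finger push from behind then took it home. The force readings between moves stayed at or below about 7 N.

**Last checks:**

| Check | Measured | Allowed |
|---|---|---|
| Near end against the rack's front edge | 0–2 mm out (side camera) | 10 mm out to 12 mm in |
| Offset from the rack's centre line | 1–2 mm | 20 mm |
| Angle to the rack | under 0.1°, last measured about 29 mm before home | 0.1 rad (5.7°) |

- **Camera disagreement:** my first estimates of the rack's front edge differed by about 5 mm. The later close wrist view and the side view agreed to about 2 mm, and I used those.
- **Bystanders and arm:** the bystanders looked unmoved in the final side view, though I did not measure them. The arm stood well clear of everything.

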